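# Let the ratchet fixture back, lock it and press its test plunger

## Robot

A 7-joint arm with a two-finger parallel gripper is mounted at the origin on the work surface. World frame = base frame: x ahead of the robot, y to its left, z up, the work surface at z = 0. Lengths are in m, angles in rad, forces in N, time in s.
With the tool pointing down it reaches from about 0.35 to 0.9 m from the base axis. Payload 19.9 kg.
Tool frame: the origin (TCP) lies between the finger pads; the fingertips stand 19 mm ahead of it and the grasp point (between the pads) is the TCP; z points along the fingers, y is the direction in which the jaws open and shut (so a half turn about z gives the same grasp; the last joint's range is limited). The gripper opens to 94 mm and grips with 3 to 60 N. Pads are 16 mm wide; open, the fingers measure 119 mm over their backs; the gripper's body (75 mm by 177 mm) begins 78 mm behind the grasp point.
Start: joints at [1.083, 0.417, -0.01, 1.614, 0.005, 1.111, -0.053], TCP at [0.269, -0.564, 0.191] pointing down, gripper open.
Joint ranges: [-2.81, 2.81], [-0.39, 2.02], [-1.27, 1.25], [0.06, 2.57], [-1.19, 4.33], [0.19, 2], [-2.82, 2.82]. Speed limits (rad/s): [1.89, 1.89, 2.39, 2.39, 3.01, 3.01, 3.01].

## Interface

Orientations are given as a 3x3 rotation matrix whose columns are the frame's x, y, z axes.
In Python, from rig import robot gives the robot as it stands. Calls block until the motion is done:
- robot.move_ptp(position, orientation): joint-space move of the TCP to a pose.
- robot.move_linear(position, velocity=0.15, frame=None, threshold=None): straight line of the TCP; frame=None keeps the orientation; velocity is the mean speed in m/s. With threshold (N) it stops when the force on the tool has changed by that much, and returns True; else False.
- robot.goto_joints(angles): joint-space move.
- robot.gripper_to(opening): finger opening in m; the grip force is fixed at half the most; returns when the fingers have stopped.
- robot.pause(seconds).
- robot.ik(position, orientation): joint angles nearest the present ones, or None.
- robot.get_state(): the state.
- robot.grab_frame(name): name is "scene" or "top"; returns the picture (384x512x3 uint8, red, green, blue); there is no depth.
- robot.camera_info(name): a dict with "fx", "fy", "cx", "cy" (pixels), "rvec" (rotation vector, rad) and "tvec" (3), from world to camera coordinates, as OpenCV has them. Camera axes: x right, y down, z forward; pixel columns grow to the right and rows downward; lengths in m; the calibration is good to about 2 mm. A picture is of the moment at which its call begins. camera_info takes no time and is no camera call.
A pose or a line that the arm cannot do raises robot.PlanningError and nothing moves.
- robot.sign_off(): hands the job in, once; it reports no verdict.
The state is a dict: "time": time; "qpos": joint angles; "joint_vel": joint speeds; "effort": joint torques, N m; "ee_pos": TCP position; "tool_rot": TCP orientation; "force": force on the tool from outside, world axes, zero at the start; "moment": the same for the moment, N m; "opening": finger opening in m.
Only numpy, scipy, OpenCV 4.12 (cv2) and the standard library are available. Lean on these libraries where they do the work, as an engineer would, in place of code of your own. Each camera call takes 0.05 s, during which the arm holds its last target.

## Task

The test plunger on the ratcheted fixture drum has been wound too far over towards the robot. Lift the pawl clear by its thumb tab and let the spring-driven drum turn back until the plunger is coming up to straight upright, then drop the pawl so that it locks the drum at the tooth where the plunger stands straight up. After that press the plunger fully down to its stop, let it spring back up, and leave the other things on the bench where they are.

Things in the scene. Friction and masses are not known exactly. Their poses are not given: they have to be found in the camera images.
- stand: Grey steel ratchet fixture, bolted down, base 210 x 215 x 12 mm. Origin on the bench straight below the axle; its x points away from its front, y along the axle, z up. Cheek plates at y = -113 and 33 mm, 116 mm high; pawl post behind the wheel at x = 59 to 101, y = 33 mm, 180 mm high.
- axle (a point): Point on the axle, 100 mm above the bench, axle along y. Bare aluminium drum radius 38 mm, flanges 50 mm, y = -98 to 26 mm. The ratchet wheel (y = 42 to 56 mm, 12 saw teeth 30 degrees apart, tip radius 58 mm, root 46 mm) is outside the +y cheek plate.
- guard (a point): Middle of the front cross bar of the guard rail, a loop of 10 mm steel rod 280 mm above the bench: cross bar at x = -40 mm, y = 33 to 74 mm; from its ends rods run back to x = 90 mm. It stands over the tab, so come in under it from the front, gripper tilted 30 to 45 degrees from vertical, fingers pointing down and towards the fixture's +x.
- drum (a joint): Turn of the drum, rad: 0 = plunger straight up; positive = plunger leaning to the front (-x). It locks every 0.524 rad; it starts by settling (2 s) at 1.05, 1.57 or 2.09. A spring (about 0.4 N m) with damper turns it towards smaller values at about 0.3 rad/s while the pawl is clear. Pawl dropped between 0.45 and 0.1: it runs on to 0 and locks; later: locks at -0.52.
- pawl (a joint): Angle of the pawl about its pivot, rad: 0 = nose seated in a tooth gap, positive = lifted. The nose clears the tooth tips from about 0.17; upper stop at 0.5. A light spring pushes it down and the loaded tooth grips it: lifting takes about 3 N at the tab. It drops by itself when let go. The wheel can be turned by hand to larger values under it.
- tab (a point): Centre of the thumb tab, the last 32 mm of the pawl (dark steel bar reaching from its pivot over the wheel to the front). Tab 14 mm wide (y), 13 mm thick; this point is 16 mm from its end, 133 mm from the pivot. x points along the pawl to the pivot, y across it (pinch this way), z up. Pawl down: at x = -58, y = 49, z = 163 mm of the fixture; it rises 33 mm at pawl = 0.25.
- pivot (a point): Pivot axis of the pawl, fixed on the fixture at x = 75, y = 49, z = 163 mm; the axis runs along the fixture's y.
- plunger (a joint): Travel of the test plunger into its black block on the drum, m: 0 = up (sprung), 0.012 = fully down at its stop. Its spring takes about 3 N at the start and 9 N at the stop.
- plunger_top (a point): Centre of the top of the plunger's round steel head (28 mm across, 6 mm thick, on a 12 mm stem), 96 mm from the axle, at y = -60 mm of the fixture; z points outward along the plunger. With the drum at 0 it is straight above the axle, 196 mm above the bench, free space above.
- tape_roll: Bystander: paper tape roll, 90 mm across, 22 mm high, lying flat beside the fixture. Origin: centre of its underside.
- spool: Bystander: black spool standing upright, foot 76 mm across, 95 mm high. Origin: centre of its underside.
- screwdriver: Bystander: screwdriver lying on the bench in front of the fixture, across it. Origin under its middle.

How it is judged:
On the way, in this order (a step that is already met when the one before it is completed fails the run):
1. the drum is locked with the plunger upright: pawl seated, drum at 0 and still (value of joint drum between -0.1 and 0.1 rad and value of joint pawl below 0.06 rad and velocity of joint drum above -0.05 rad/s), for 0.2 s.
2. the plunger is pressed down to its stop with the drum locked upright (value of joint plunger above 0.0105 m and value of joint drum between -0.12 and 0.12 rad), for 0.1 s.
At the end, for the whole second after the job is handed in: Drum at rest within 0.1 rad of plunger upright, pawl seated in the teeth (below 0.06 rad), plunger sprung back up to within 2 mm (value of joint drum between -0.1 and 0.1 rad and value of joint pawl below 0.06 rad and value of joint plunger below 0.002 m and angular speed of drum below 0.05 rad/s); the robot touches nothing.
It fails at once if a bystander is shifted by more than 30 mm (distance of any of tape_roll, spool, screwdriver from where it was at the start of the episode above 0.03 m).
It also fails if it takes over 54 s, if anything falls off the work surface, if the arm or the gripper's body presses on something with over 40 N, if the wrist force passes 120 N, or if a joint passes its speed limit or range.

## Working session

There is one attempt and no reset: what is moved stays moved. The work goes in short steps, each a Python script; the robot and the scene stay as the last script left them, time stands still between calls to the robot, and variables do not carry over. Pictures are saved under pics/ and viewed, and the job is handed in when it is done.

```bash
ls; mkdir -p pics
python3 - <<'E'
from rig import robot
import cv2
for n in ("scene","top"):
    im=robot.grab_frame(n); cv2.imwrite(f"pics/{n}0.png",im[:,:,::-1]); print(n,robot.camera_info(n))
print(robot.get_state())
E
```

```text
pics
scene {'fx': 384.3573997965401, 'fy': 384.3573997965401, 'cx': 257.34914886191075, 'cy': 194.12889360691148, 'rvec': array([ 2.04529746,  1.14736424, -0.51756271]), 'tvec': array([-0.32312426, -0.1941036 ,  1.41454926])}
top {'fx': 496.90062887094786, 'fy': 496.90062887094786, 'cx': 251.18109399739595, 'cy': 194.25131518388528, 'rvec': array([ 2.18851652, -2.12401754,  0.16266194]), 'tvec': array([-0.00589962,  0.60849048,  1.15078249])}
{'time': 0.1, 'qpos': array([ 1.08348872,  0.41789417, -0.01029781,  1.6140612 ,  0.00470157,
        1.11072259, -0.05300733]), 'joint_vel': array([-1.49320844e-03,  1.73352964e-03, -4.45924870e-04, -2.04759886e-03,
        8.30823530e-04,  1.25140038e-03, -5.37670077e-05]), 'effort': array([ 1.76679419e-03, -8.52580690e+01,  6.40021116e-01, -4.26698720e+01,
       -4.89196158e-02,  1.63912080e-02,  6.07009270e-05]), 'ee_pos': array([ 0.26933348, -0.56361838,  0.19052262]), 'tool_rot': array([[ 9.02264266e-01,  4.31183148e-01, -5.35201220e-04],
       [ 4.31183471e-01, -9.02263805e-01,  9.17008743e-04],
       [-8.74939718e-05, -1.05815414e-03, -9.99999436e-01]]), 'force': array([ 0.18091705, -0.31756552,  0.25062658]), 'moment': array([-0.04143516,  0.02561502,  0.04121855]), 'opening': 0.09393385085666958}
```

View pics/scene0.png

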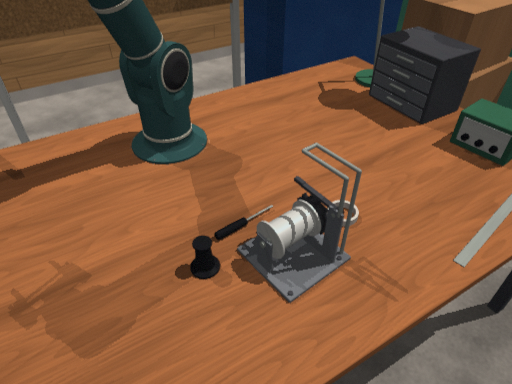

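View pics/top0.png

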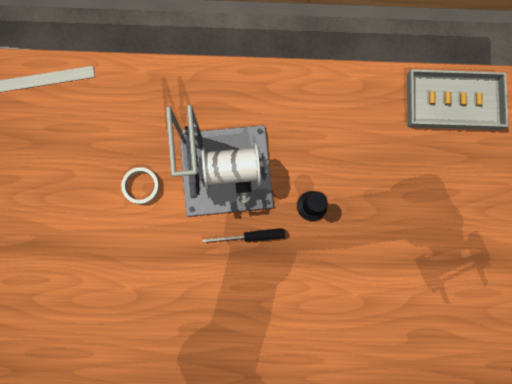

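The top view has the robot side at the bottom. The fixture base spans about (182–272, 127–215), the plunger is near (243, 190) leaning to the front, the tape roll is at (140, 186), the spool at (313, 206) and the screwdriver at about (245, 237). I'll zoom in for exact features.

Run:
```python
import cv2
im=cv2.imread("pics/top0.png")[95:250,150:340]
cv2.imwrite("pics/topz.png",cv2.resize(im,None,fx=4,fy=3.85,interpolation=cv2.INTER_CUBIC)[:, :])
im=cv2.imread("pics/scene0.png")[135:305,180:380]
cv2.imwrite("pics/scenez.png",cv2.resize(im,None,fx=4,fy=3.5,interpolation=cv2.INTER_CUBIC))
```

```text
(no output)
```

View pics/topz.png

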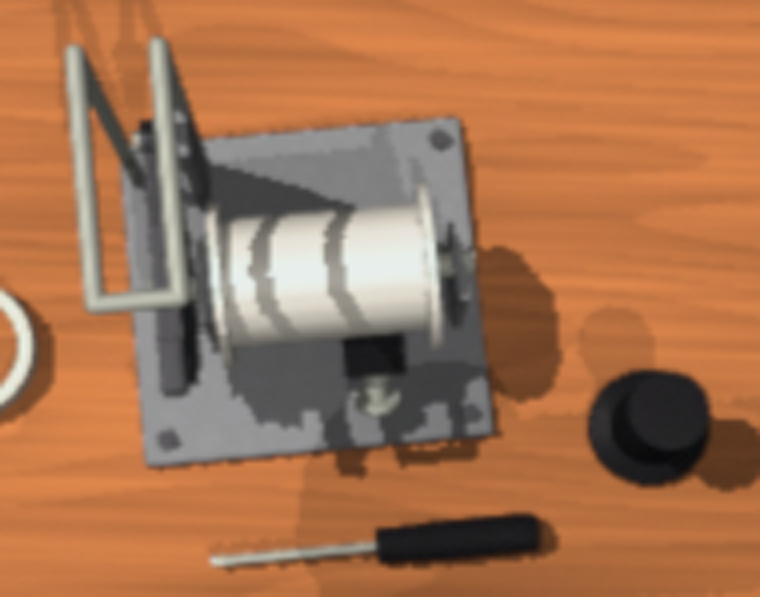

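View pics/scenez.png

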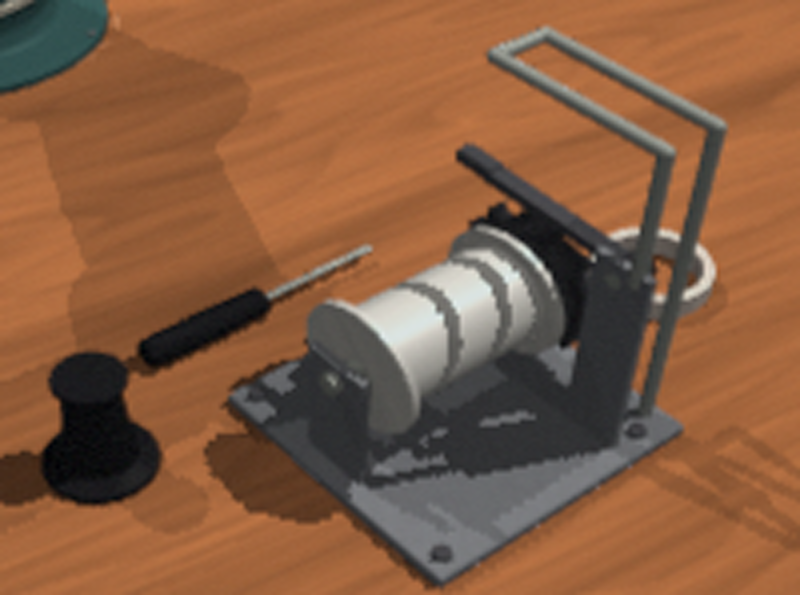

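```bash
cat > h.py <<'E'
import numpy as np, cv2
from scipy.optimize import least_squares
from rig import robot
CI={n:robot.camera_info(n) for n in ("scene","top")}
def proj(n,P):
    c=CI[n];K=np.array([[c['fx'],0,c['cx']],[0,c['fy'],c['cy']],[0,0,1]])
    return cv2.projectPoints(np.asarray(P,float).reshape(-1,1,3),c['rvec'],c['tvec'],K,None)[0].reshape(-1,2)
def Rz(a): return np.array([[np.cos(a),-np.sin(a),0],[np.sin(a),np.cos(a),0],[0,0,1]])
E
cat > fit.py <<'E'
from h import *
T=lambda u,v:(u/4+150-.375,v/3.85+95-.37)
S=lambda u,v:(u/4+180-.375,v/3.5+135-.36)
G=[(-.04,.033,.28),(-.04,.074,.28),(.09,.074,.28),(.09,.033,.28)]
obs=[("top",g,T(*p)) for g,p in zip(G,[(180,296),(95,302),(73,50),(158,42)])]
obs+=[("scene",g,S(*p)) for g,p in zip(G,[(495,54),(546,33),(722,128),(670,152)])]
obs+=[("top",(-.074,.049,.1695),T(175,392)),("scene",(-.074,.049,.163),S(463,152))]
base=[("top",(.105,-1,.012),T(460,118)),("top",(-.105,-1,.012),T(494,433)),("top",(-.105,1,.012),T(150,466)),
("scene",(-.105,-1,.012),S(230,397)),("scene",(.105,-1,.012),S(441,583)),("scene",(.105,1,.012),S(682,429))]
def res(p):
    R=Rz(p[2]);t=np.array([p[0],p[1],0]);r=[]
    for n,q,o in obs: r.append(proj(n,R@np.array(q)+t)[0]-o)
    for n,q,o in base: 
        q=np.array([q[0],p[3]+q[1]*.1075,q[2]]); r.append(proj(n,R@q+t)[0]-o)
    return np.ravel(r)
s=least_squares(res,[.6,-.1,0,-.03],loss='soft_l1')
print(s.x,"yaw deg",np.degrees(s.x[2])); print(res(s.x).reshape(-1,2).round(1))
p=s.x;np.save("pose.npy",p)
R=Rz(p[2]);t=np.array([p[0],p[1],0])
for d in (1.047,1.571,2.094):
    for q in ((-.096*np.sin(d),-.06,.1+.096*np.cos(d)),):
        print(d,proj("top",R@np.array(q)+t),"zoomed",(proj("top",R@np.array(q)+t)[0]+[.375-150,.37-95])*[4,3.85])
print("axle",R@[0,0,.1]+t,"tab",R@[-.058,.049,.163]+t,"plunger",R@[0,-.06,.196]+t)
E
python3 fit.py
```

```text
[ 0.66375864  0.09751351  0.14684339 -0.02219211] yaw deg 8.4135062123249
[[ 0.5 -1.6]
 [ 0.5 -0.7]
 [-0.4 -0.2]
 [-0.8 -0.4]
 [ 0.7  0.8]
 [ 0.3  0.4]
 [ 0.4 -0.7]
 [ 1.   0.1]
 [ 0.9 -0.5]
 [-0.1  2.4]
 [-0.5  0.6]
 [ 1.3  1.5]
 [-0.1  3.1]
 [-2.4 -1.8]
 [-0.5 -2.3]
 [-0.7 -4. ]]
1.047 [[245.42148784 195.61975805]] zoomed [383.18595137 388.81056849]
1.571 [[245.99554427 204.01365727]] zoomed [385.4821771  421.12708051]
2.094 [[245.26393172 201.04172983]] zoomed [382.5557269  409.68515984]
axle [0.66375864 0.09751351 0.1       ] tab [0.59921334 0.13749983 0.163     ] plunger [0.67253761 0.03815924 0.196     ]
```

```bash
sed -i 's/q=np.array(\[q\[0\],p\[3\]/q=np.array([p[4]+q[0],p[3]/; s/0,-.03\],loss/0,-.03,0],loss/' fit.py
cat >> fit.py <<'E'
def draw(n,box,f,name,src):
    im=cv2.imread(src);x0,y0,x1,y1=box
    z=cv2.resize(im[y0:y1,x0:x1],None,fx=f,fy=f,interpolation=cv2.INTER_CUBIC)
    def L(a,col,closed=True):
        P=proj(n,np.array([R@np.array(q)+t for q in a]))
        P=((P-[x0,y0]+.5)*f-.5).round().astype(int)
        cv2.polylines(z,[P.reshape(-1,1,2)],closed,col,1)
    L(G,(0,255,0))
    th=np.linspace(0,2*np.pi,60)
    for y in (-.098,.026): L([(.05*np.cos(a),y,.1+.05*np.sin(a)) for a in th],(255,0,0))
    L([(-.074,.042,.1695),(-.074,.056,.1695),(.075,.056,.1695),(.075,.042,.1695)],(0,0,255))
    L([(-.074,.042,.1565),(-.074,.056,.1565),(-.042,.056,.1565),(-.042,.042,.1565)],(0,255,255))
    bx,by=p[4],p[3]
    L([(bx+a*.105,by+b*.1075,.012) for a,b in ((1,1),(1,-1),(-1,-1),(-1,1))],(255,255,0))
    for d in (1.047,1.571,2.094):
        c,s_=np.cos(d),np.sin(d)
        L([(-.096*s_+.014*np.cos(a)*c,-.06+.014*np.sin(a),.1+.096*c+.014*np.cos(a)*s_) for a in th],(255,0,255))
    cv2.imwrite(name,z)
draw("top",(150,95,340,250),4,"pics/topo.png","pics/top0.png")
draw("scene",(220,135,380,305),4,"pics/sceneo.png","pics/scene0.png")
E
python3 fit.py
```

```text
[ 0.66122069  0.09759164  0.12771386 -0.02367549  0.0092871 ] yaw deg 7.317465245955108
[[-0.  -0.6]
 [-0.1 -0.1]
 [ 0.3  0.3]
 [-0.1  0.4]
 [ 0.5  0.2]
 [ 0.4  0. ]
 [-0.3 -0.7]
 [-0.1 -0.1]
 [ 0.1  0.3]
 [ 0.   1.8]
 [ 0.5 -1.2]
 [ 0.8 -0.2]
 [-0.7 -0.3]
 [-1.2 -1. ]
 [-0.2 -0.4]
 [ 1.  -1.4]]
1.047 [[244.68168636 197.36587779]] zoomed [380.22674544 395.53312949]
1.571 [[245.17838777 205.70445775]] zoomed [382.21355106 427.63666233]
2.094 [[244.58347074 202.64963259]] zoomed [379.83388295 415.87558548]
axle [0.66122069 0.09759164 0.1       ] tab [0.59745208 0.13880528 0.163     ] plunger [0.66886271 0.0380803  0.196     ]
```

View pics/topo.png

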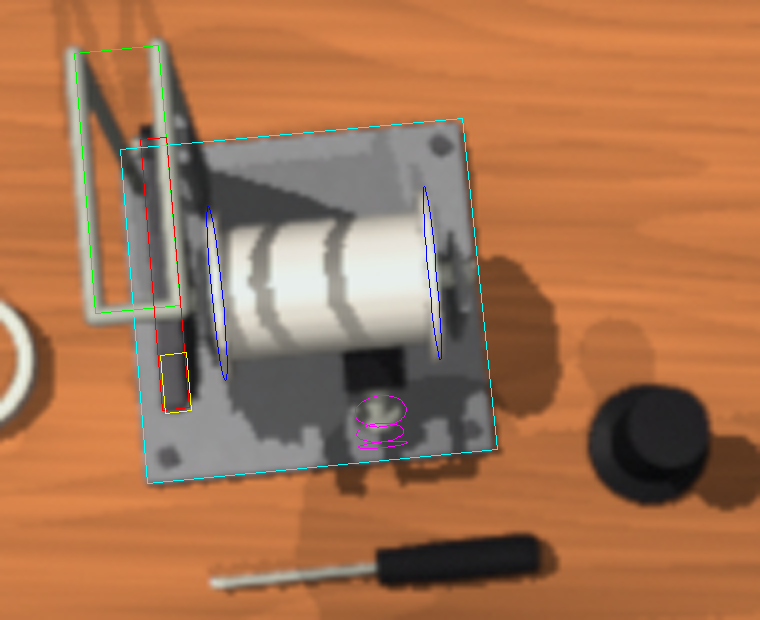

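View pics/sceneo.png

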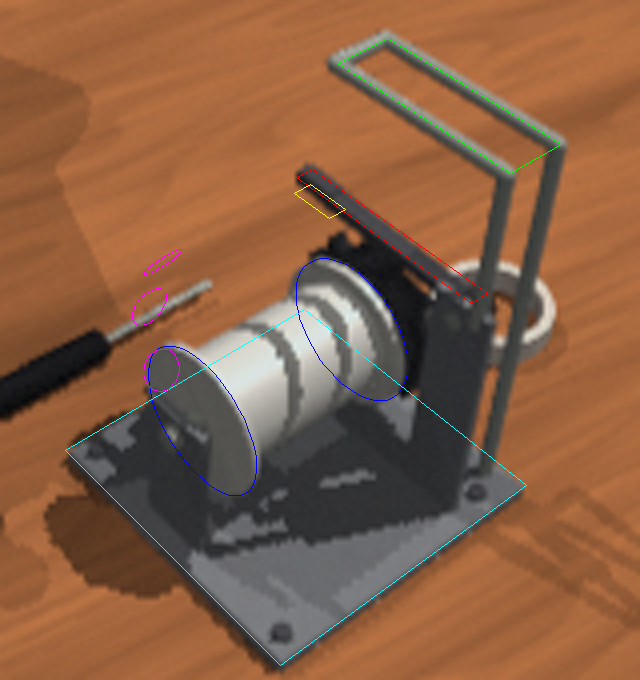

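The fit agrees with the images to about 1 px (2 mm), with the fixture axle at (0.661, 0.098) and yaw 7.3°. The drum may still be settling in these pictures. Next I'll check IK for the tilted pinch and for the press.

```bash
cat >> h.py <<'E'
P=np.load("pose.npy");RF=Rz(P[2]);TF=np.array([P[0],P[1],0])
W=lambda q: RF@np.array(q,float)+TF
def tilt(th,s=1):
    z=np.array([np.sin(th),0,-np.cos(th)]);y=np.array([0,s,0.]);x=np.cross(y,z)
    return RF@np.c_[x,y,z]
def tabpose(phi,back=0,th0=np.radians(45),s=1,d=(0,0,0)):
    th=th0-phi
    q=np.array([.075-.133*np.cos(phi),.049,.163+.133*np.sin(phi)])+d
    q=q-back*np.array([np.sin(th),0,-np.cos(th)])
    return W(q),tilt(th,s)
E
python3 - <<'E'
from h import *
for s in (1,-1):
    for phi,b in ((0,.1),(0,.05),(0,0),(.1,0),(.2,0),(.28,0),(.28,.1)):
        j=robot.ik(*tabpose(phi,b,s=s)); print(s,phi,b,None if j is None else np.round(j,2))
for s in (1,-1):
    z=np.array([0,0,-1.]);y=RF@[s,0,0];R=np.c_[np.cross(y,z),y,z]
    for h in (.1,.0,-.015):
        j=robot.ik(W((0,-.06,.196+.019+h)),R); print(s,h,None if j is None else np.round(j,2))
E
```

```text
1 0 0.1 [-0.03 -0.11 -0.38  2.39  1.08  0.19  0.27]
1 0 0.05 [ 0.67  0.11 -1.09  2.34  1.67  0.28 -0.25]
1 0 0 [ 0.6   0.33 -1.08  2.3   1.88  0.46 -0.36]
1 0.1 0 [ 0.39  0.21 -0.81  2.22  1.3   0.31  0.16]
1 0.2 0 [ 0.42  0.21 -0.84  2.12  0.8   0.4   0.67]
1 0.28 0 [ 0.43  0.23 -0.85  2.04  0.6   0.52  0.87]
1 0.28 0.1 [ 0.34 -0.04 -0.67  2.04  0.13  0.64  1.27]
-1 0 0.1 None
-1 0 0.05 [-0.57  0.03  0.17  2.37  1.7   0.19  2.81]
-1 0 0 [-0.53  0.17  0.17  2.33  2.26  0.19  2.26]
-1 0.1 0 None
-1 0.2 0 [ 0.15  0.17 -0.53  2.13  0.64  0.35 -2.35]
-1 0.28 0 [ 0.19  0.18 -0.57  2.05  0.46  0.48 -2.15]
-1 0.28 0.1 [ 0.9  -0.05 -1.2   2.03  0.07  0.64 -1.8 ]
1 0.1 [ 0.33  0.5  -0.66  1.31  0.3   1.44 -0.19]
1 0.0 [ 0.36  0.57 -0.69  1.45  0.37  1.26 -0.24]
1 -0.015 [ 0.36  0.58 -0.69  1.46  0.38  1.24 -0.25]
-1 0.1 [-0.75  0.62  1.08  1.35 -0.54  1.48 -2.72]
-1 0.0 [-0.76  0.71  1.08  1.49 -0.64  1.32 -2.64]
-1 -0.015 [-0.77  0.73  1.08  1.51 -0.66  1.3  -2.63]
```

Run:
```python
from h import *
for th in (36,40,42):
    for phi,b in ((0,.1),(0,0),(.13,0),(.26,0),(.26,.05)):
        # tool turns 0.6*phi only
        pos,_=tabpose(phi,0); tt=np.radians(th)-.6*phi
        R=tilt(tt); pos=pos-b*R[:,2]
        j=robot.ik(pos,R); print(th,phi,b,None if j is None else np.round(j,2))
```

```text
36 0 0.1 [ 0.6  -0.08 -0.93  2.22  0.19  0.36  1.19]
36 0 0 [ 0.47  0.27 -0.92  2.19  1.19  0.38  0.29]
36 0.13 0 [ 0.29  0.21 -0.69  2.11  0.68  0.4   0.77]
36 0.26 0 [ 0.44  0.25 -0.87  2.02  0.58  0.56  0.9 ]
36 0.26 0.05 [ 0.4   0.11 -0.78  2.02  0.32  0.6   1.11]
40 0 0.1 [-0.03 -0.09 -0.36  2.3   0.53  0.28  0.84]
40 0 0 [ 0.45  0.26 -0.89  2.24  1.5   0.35 -0.03]
40 0.13 0 [ 0.44  0.23 -0.86  2.16  0.99  0.37  0.48]
40 0.26 0 [ 0.45  0.22 -0.87  2.08  0.68  0.47  0.79]
40 0.26 0.05 [ 0.41  0.07 -0.78  2.08  0.35  0.5   1.07]
42 0 0.1 [ 0.23 -0.1  -0.61  2.33  0.58  0.22  0.77]
42 0 0 [ 0.46  0.27 -0.91  2.26  1.68  0.36 -0.2 ]
42 0.13 0 [ 0.39  0.21 -0.81  2.19  1.11  0.32  0.35]
42 0.26 0 [ 0.45  0.21 -0.87  2.11  0.75  0.43  0.72]
42 0.26 0.05 [ 0.46  0.06 -0.83  2.12  0.39  0.45  1.03]
```

```bash
cat >> h.py <<'E'
TH=np.radians(37)
def tp(phi,b=0,d=(0,0,0)):
    pos,_=tabpose(phi,0,d=d); R=tilt(TH-.4*phi); return pos-b*R[:,2],R
def snap(name):
    for n in ("scene","top"): cv2.imwrite(f"pics/{name}_{n}.png",cv2.resize(robot.grab_frame(n)[:,:,::-1],None,fx=1,fy=1))
def crop(src,box,f,dst):
    x0,y0,x1,y1=box; cv2.imwrite(dst,cv2.resize(cv2.imread(src)[y0:y1,x0:x1],None,fx=f,fy=f,interpolation=cv2.INTER_CUBIC))
E
python3 - <<'E'
from h import *
robot.gripper_to(.04)
print(robot.get_state()['time'])
pos,R=tp(0,.12)
j=robot.ik(pos,R);print(j)
robot.move_ptp(pos,R)
s=robot.get_state();print(s['time'],s['ee_pos'],pos,s['qpos'].round(2),s['opening'])
snap("a")
crop("pics/a_top.png",(150,95,340,245),4,"pics/a_topz.png");crop("pics/a_scene.png",(220,135,380,285),4,"pics/a_scenez.png")
E
```

```text
1.05
[ 0.47510776 -0.14793545 -0.79463775  2.24030082  0.0737519   0.37317918
  1.29001473]
3.6417 [0.52608266 0.12909259 0.25884647] [0.52582245 0.12960712 0.25883626] [ 0.48 -0.15 -0.79  2.24  0.07  0.37  1.29] 0.04004200834119096
```

View pics/a_topz.png

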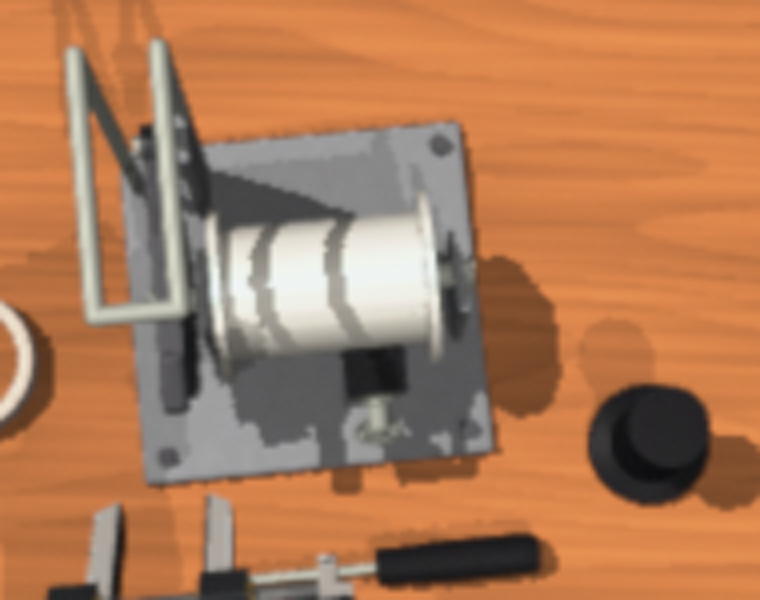

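View pics/a_scenez.png

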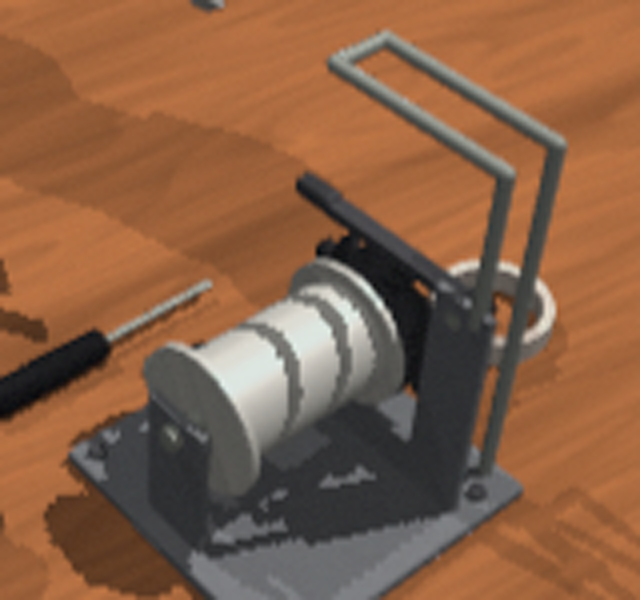

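Run:
```python
from h import *
im=cv2.imread("pics/a_top.png");x0,y0,x1,y1=225,175,265,215;f=10
z=cv2.resize(im[y0:y1,x0:x1],None,fx=f,fy=f,interpolation=cv2.INTER_CUBIC);out=[z.copy()]
th=np.linspace(0,2*np.pi,60)
for i,d in enumerate((1.047,1.571,2.094)):
    zz=z.copy();c,s=np.cos(d),np.sin(d)
    for r,rad,col in ((.096,.014,(255,0,255)),(.090,.014,(255,255,0)),(.088,.006,(0,255,0)),(.07,.006,(0,255,0))):
        Q=[W((-r*s+rad*np.cos(a)*c,-.06+rad*np.sin(a),.1+r*c+rad*np.cos(a)*s)) for a in th]
        p=((proj("top",Q)-[x0,y0]+.5)*f-.5).round().astype(int)
        cv2.polylines(zz,[p.reshape(-1,1,2)],True,col,1)
    out.append(zz)
cv2.imwrite("pics/heads.png",cv2.resize(np.vstack([np.hstack(out[:2]),np.hstack(out[2:])]),None,fx=.75,fy=.75))
c=CI['top'];R=cv2.Rodrigues(c['rvec'])[0];print(-R.T@c['tvec'])
```

```text
[0.44506385 0.02580285 1.22304873]
```

View pics/heads.png

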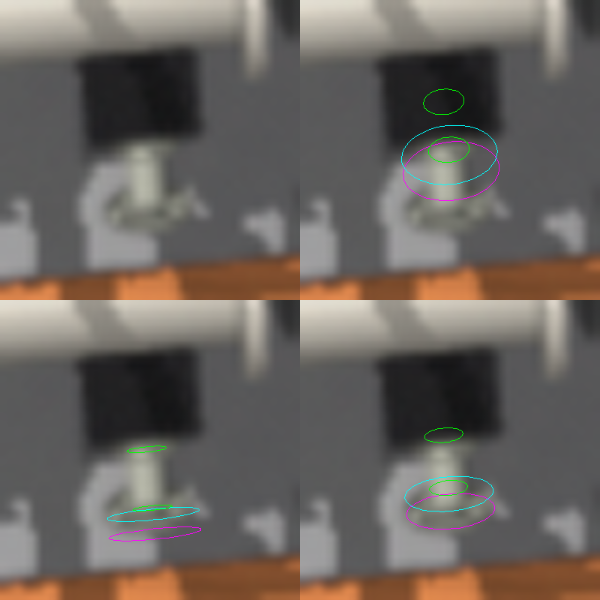

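The drum is at 2.09: the stem overlaps the near face of the head, and the cyan and magenta rings match the head at about (244, 199). The tab end also matches the model to about 1 px. I'll go in with the pinch.

Run:
```python
from h import *
print(robot.move_linear(*[tp(0)[0]],velocity=.1,frame=tp(0)[1],threshold=12))
s=robot.get_state();print(s['time'],s['ee_pos'],tp(0)[0],s['force'],s['qpos'].round(2))
snap("b")
crop("pics/b_top.png",(150,95,340,245),4,"pics/b_topz.png");crop("pics/b_scene.png",(220,135,380,285),4,"pics/b_scenez.png")
```

```text
False
5.2083 [0.59744426 0.1387917  0.16328968] [0.59745208 0.13880528 0.163     ] [-0.21755752  0.04258376  0.53472642] [ 0.38  0.24 -0.8   2.2   1.22  0.33  0.25]
```

View pics/b_topz.png

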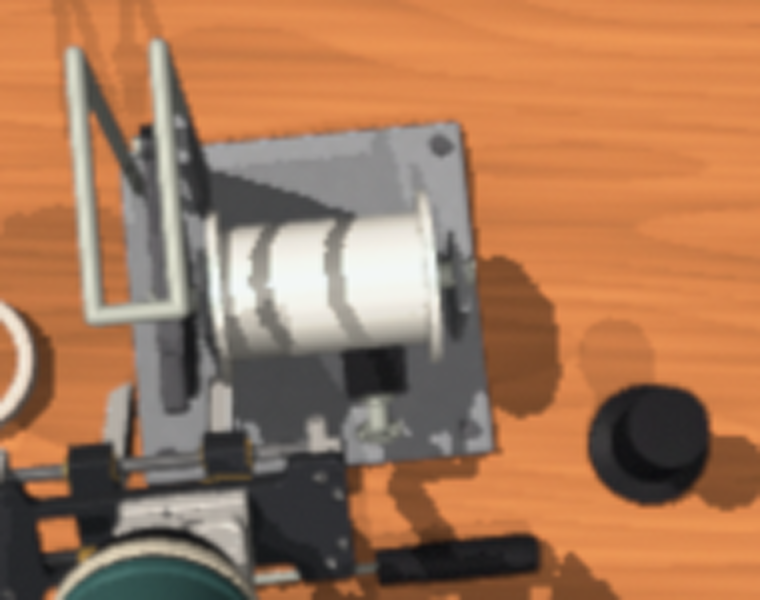

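View pics/b_scenez.png

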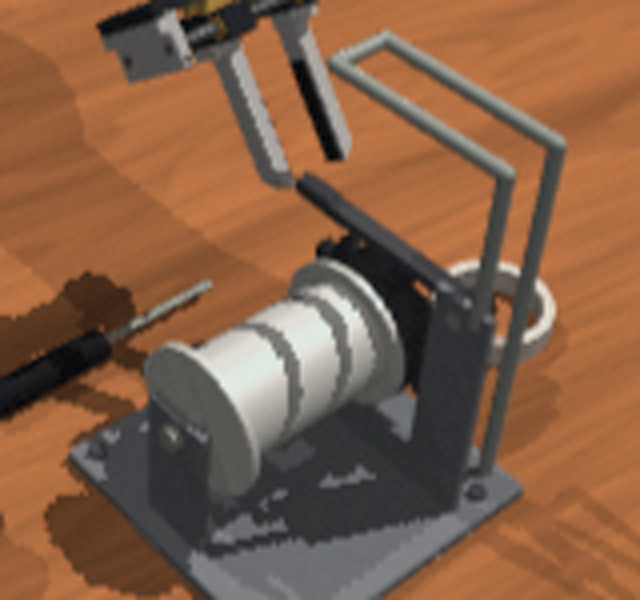

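Run:
```python
from h import *
s=robot.get_state();p,R=s['ee_pos'],s['tool_rot'];print(R.round(3),s['opening'])
for dz in (0,.019):
    for dy in (-.02,.02,-.0325,.0325):
        q=p+R@[0,dy,dz]; print(dz,dy,q.round(3),((proj("top",q)[0]-[149.5,94.5])*4).round(0),((proj("scene",q)[0]-[219.5,134.5])*4).round(0))
snap("c");crop("pics/c_top.png",(150,145,250,235),7,"pics/c_topz.png")
crop("pics/c_scene.png",(240,130,320,200),9,"pics/c_scenez.png")
```

```text
[[-0.792 -0.127  0.597]
 [-0.102  0.992  0.076]
 [-0.602 -0.    -0.798]] 0.039838941944934904
0 -0.02 [0.6   0.119 0.163] [212. 377.] [298. 206.]
0 0.02 [0.595 0.158 0.163] [138. 385.] [343. 181.]
0 -0.0325 [0.602 0.106 0.163] [235. 375.] [283. 214.]
0 0.0325 [0.593 0.171 0.163] [115. 387.] [357. 173.]
0.019 -0.02 [0.611 0.12  0.148] [212. 361.] [308. 233.]
0.019 0.02 [0.606 0.16  0.148] [139. 368.] [354. 208.]
0.019 -0.0325 [0.613 0.108 0.148] [235. 359.] [294. 242.]
0.019 0.0325 [0.605 0.172 0.148] [116. 370.] [368. 200.]
```

View pics/c_topz.png

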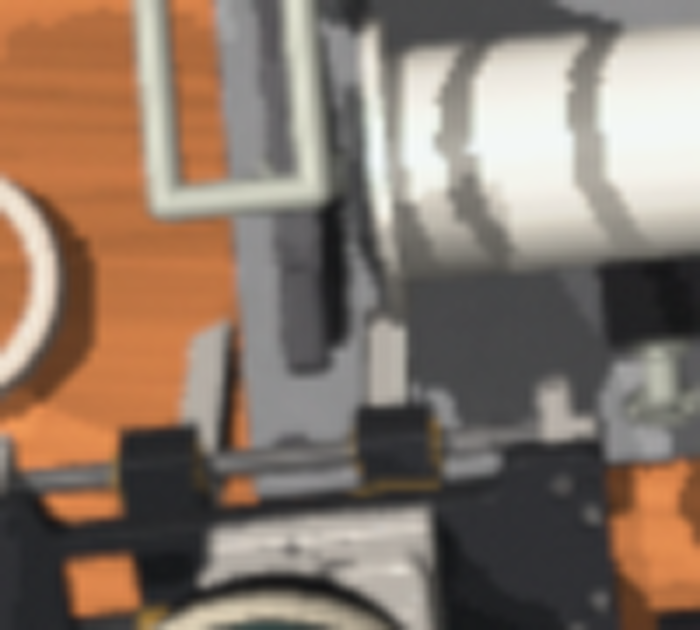

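View pics/c_scenez.png

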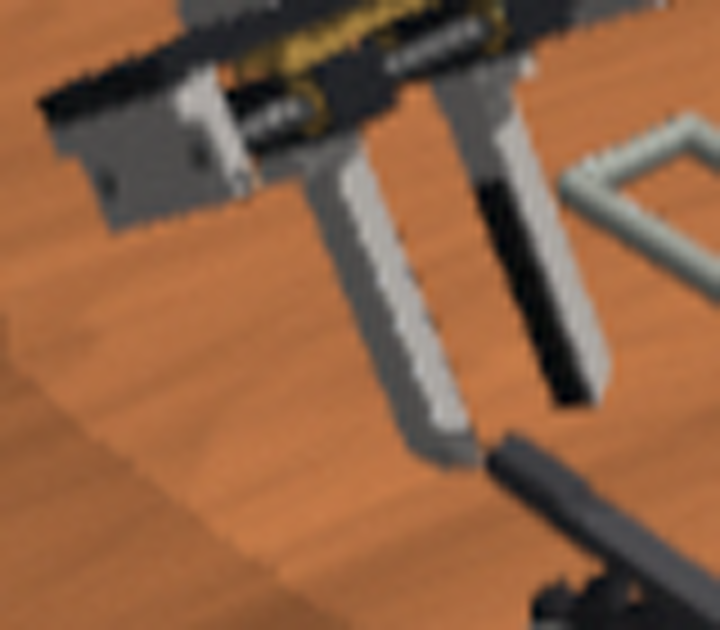

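```bash
cat >> h.py <<'E'
def tri(a,b):
    Ms=[];us=[]
    for n in ("scene","top"):
        c=CI[n];K=np.array([[c['fx'],0,c['cx']],[0,c['fy'],c['cy']],[0,0,1]]);Ms.append(K@np.c_[cv2.Rodrigues(c['rvec'])[0],c['tvec']])
    X=cv2.triangulatePoints(Ms[0],Ms[1],np.array(a,float).reshape(2,1),np.array(b,float).reshape(2,1));X=(X[:3]/X[3]).ravel()
    return X,proj("scene",X)[0]-a,proj("top",X)[0]-b
E
python3 - <<'E'
from h import *
s=robot.get_state();p,R=s['ee_pos'],s['tool_rot']
for a,b in ((((440,460)),(385,320)),((592,400),(222,322)),((510,440),(305,370))):
    X,e1,e2=tri((a[0]/9+239.5,a[1]/9+129.5),(b[0]/7+149.5,b[1]/7+144.5))
    print(X.round(4),e1.round(1),e2.round(1),"tool",(R.T@(X-p)).round(4),"fix",(RF.T@(X-TF)).round(4))
# check: arm geometry at a pose: tab end
E
```

```text
[0.5934 0.1107 0.1803] [ 1.8 -0.2] [1.  0.7] tool [-0.0042 -0.0272 -0.0182] fix [-0.0656  0.0216  0.1803]
[0.5921 0.1612 0.1797] [ 0.8 -0.1] [0.5 0.3] tool [-0.0079  0.023  -0.0146] fix [-0.0605  0.0719  0.1797]
[0.5809 0.1383 0.1665] [-0.3  0. ] [-0.2 -0.1] tool [ 0.0113  0.0018 -0.0125] fix [-0.0745  0.0507  0.1665]
```

Run:
```python
from h import *
crop("pics/a_scene.png",(200,90,290,160),8,"pics/a2.png");crop("pics/a_top.png",(140,190,260,280),6,"pics/a3.png")
```

```text
(no output)
```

View pics/a2.png

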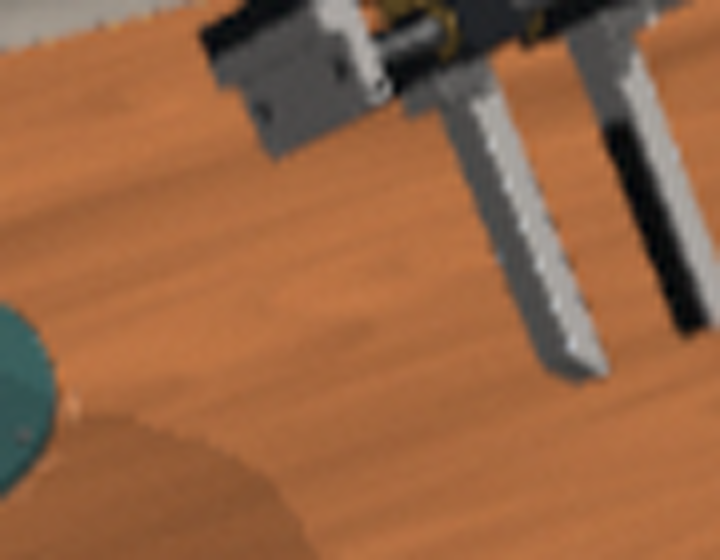

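View pics/a3.png

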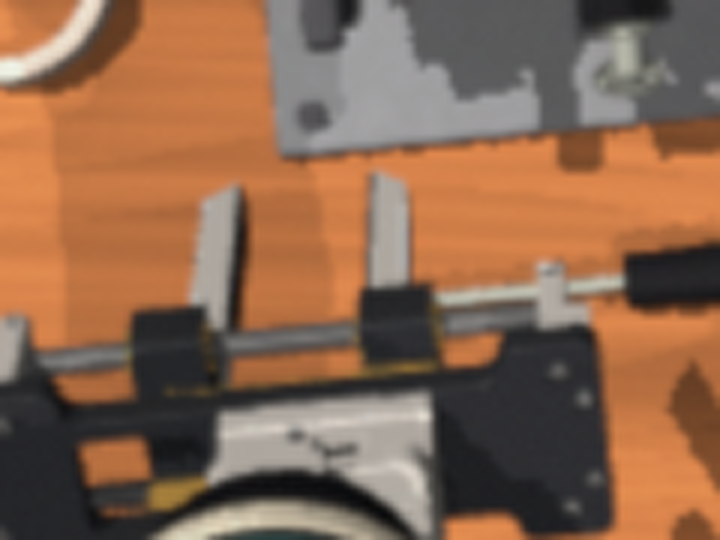

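View pics/c_scene.png

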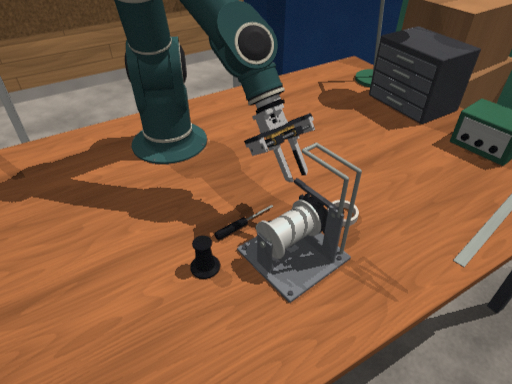

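Run:
```python
from h import *
p=np.array([0.52608266,0.12909259,0.25884647]);R=tp(0)[1]
for a,b in (((578,378),(390,180)),((702,330),(225,188))):
    X,e1,e2=tri((a[0]/8+199.5,a[1]/8+89.5),(b[0]/6+139.5,b[1]/6+189.5))
    print(X.round(4),e1.round(1),e2.round(1),"tool",(R.T@(X-p)).round(4))
# where would tips be
for dz in (-.078,0,.019): 
    for dy in (-.026,.026): print(dz,dy,((proj("scene",p+R@[0,dy,dz])[0]-[199.5,89.5])*8).round(),((proj("top",p+R@[0,dy,dz])[0]-[139.5,189.5])*6).round())
```

```text
[0.524  0.1014 0.2737] [ 1.1 -0.1] [0.7 0.5] tool [-0.0045 -0.0272 -0.0152]
[0.5194 0.153  0.272 ] [ 1.8 -0.2] [1.2 0.8] tool [-0.005   0.0246 -0.0127]
-0.078 -0.026 [506. 184.] [390. 306.]
-0.078 0.026 [635. 132.] [218. 323.]
0 -0.026 [600. 425.] [393. 170.]
0 0.026 [725. 367.] [232. 185.]
0.019 -0.026 [623. 482.] [393. 140.]
0.019 0.026 [747. 424.] [235. 155.]
```

Both pictures put the fingertips about 33 mm behind where the reported TCP plus 19 mm would be. At pose b the tips triangulate to tool z ≈ -0.016, while the tab end lands at (-74, 51, 166), as it should. So either the stated tool length or the arm calibration is off. I'll check it against the arm base, then advance carefully with a force threshold.

Run:
```python
from h import *
print("base centre proj",proj("scene",[[0,0,0],[.1,0,0],[0,.1,0]]))
p,R=tp(0,-.018)
print(robot.move_linear(p,velocity=.06,frame=R,threshold=8))
s=robot.get_state();print(s['time'],s['ee_pos'],p,s['force'],s['qpos'].round(2))
snap("d")
crop("pics/d_top.png",(150,145,250,235),7,"pics/d_topz.png");crop("pics/d_scene.png",(240,130,320,200),9,"pics/d_scenez.png")
```

```text
base centre proj [[169.5507227  141.38760319]
 [180.25187556 154.87955125]
 [194.4758867  133.79036191]]
False
5.8583 [0.60800105 0.14040823 0.14861936] [0.60819653 0.14018501 0.14862456] [-0.79376903  0.84039064  0.08230411] [ 0.33  0.29 -0.76  2.19  1.33  0.34  0.15]
```

View pics/d_topz.png

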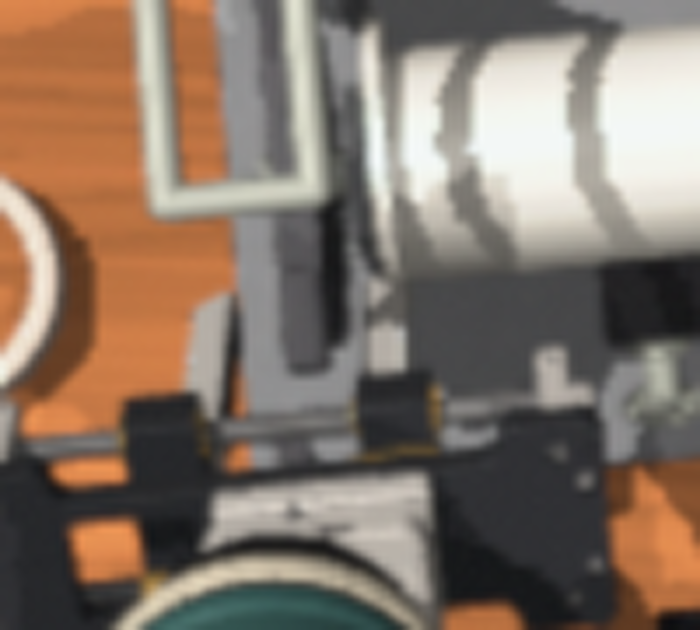

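View pics/d_scenez.png

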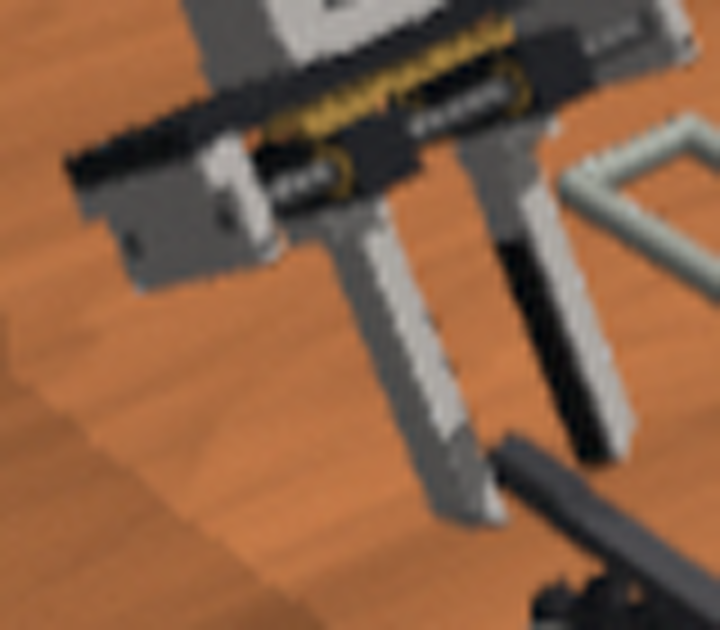

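Reported and seen motion agree, so it's a constant offset: the tips now sit just level with the tab end. I'll advance to b = -32 mm so the pads straddle the tab, and confirm by triangulation.

Run:
```python
from h import *
p,R=tp(0,-.032)
print(robot.move_linear(p,velocity=.05,frame=R,threshold=8))
s=robot.get_state();print(s['time'],s['ee_pos'],p,s['force'],s['qpos'].round(2))
snap("e")
crop("pics/e_top.png",(150,145,250,235),7,"pics/e_topz.png");crop("pics/e_scene.png",(240,130,320,200),9,"pics/e_scenez.png")
```

```text
False
6.3917 [0.61639341 0.14136044 0.13751325] [0.61655332 0.14125813 0.13744366] [-0.66122865 -0.41149325  0.40400768] [ 0.31  0.32 -0.74  2.18  1.41  0.34  0.08]
```

View pics/e_topz.png

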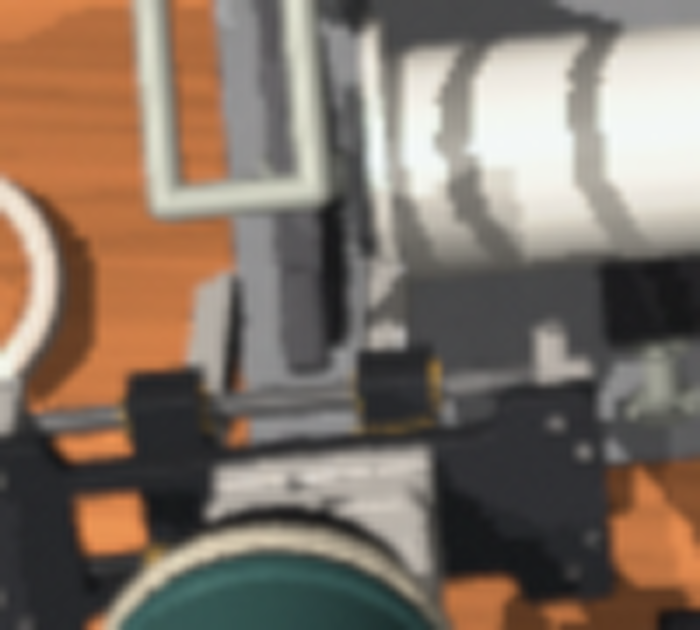

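View pics/e_scenez.png

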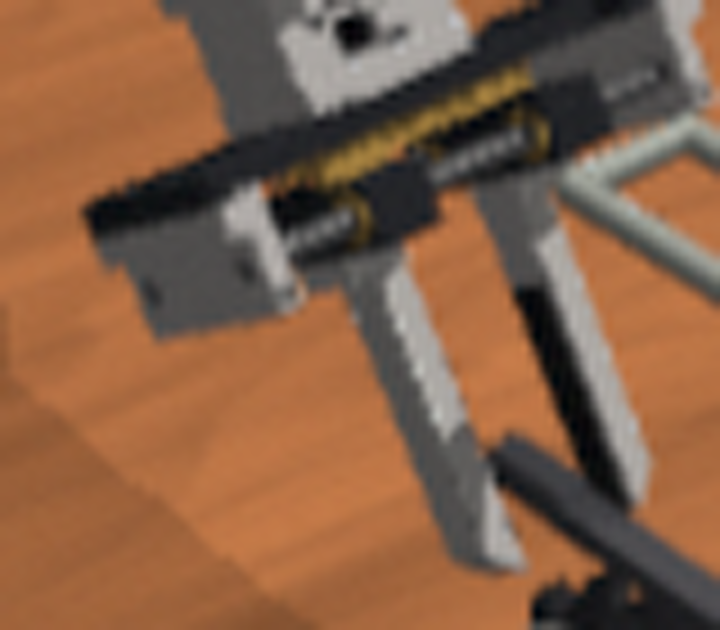

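The fingers now straddle the tab. In the scene crop the near finger passes the tab centre at about (536, 480), with the tip about 16 mm beyond it. I'll grip and check the opening against the 14 mm tab.

Run:
```python
from h import *
robot.gripper_to(.0)
s=robot.get_state();print(s['time'],s['opening'],s['force'],s['moment'])
```

```text
7.0167 0.014128569798274222 [-0.61950572 -1.11727858  0.98194516] [-0.25108599  0.41194017 -0.2733184 ]
```

Run:
```python
from h import *
p,R=tp(.26,-.032)
print(robot.move_linear(p,velocity=.06,frame=R,threshold=30))
s=robot.get_state();print(s['time'],s['ee_pos'],p,s['force'],s['opening'])
snap("f")
crop("pics/f_top.png",(150,115,300,225),5,"pics/f_topz.png");crop("pics/f_scene.png",(220,125,370,235),5,"pics/f_scenez.png")
print(robot.get_state()['time'])
```

```text
False
7.75 [0.61868008 0.14126913 0.16981701] [0.61825238 0.14147631 0.16977423] [ 7.86345999 -0.34654904 -3.4991399 ] 0.01369380261939704
7.85
```

View pics/f_topz.png

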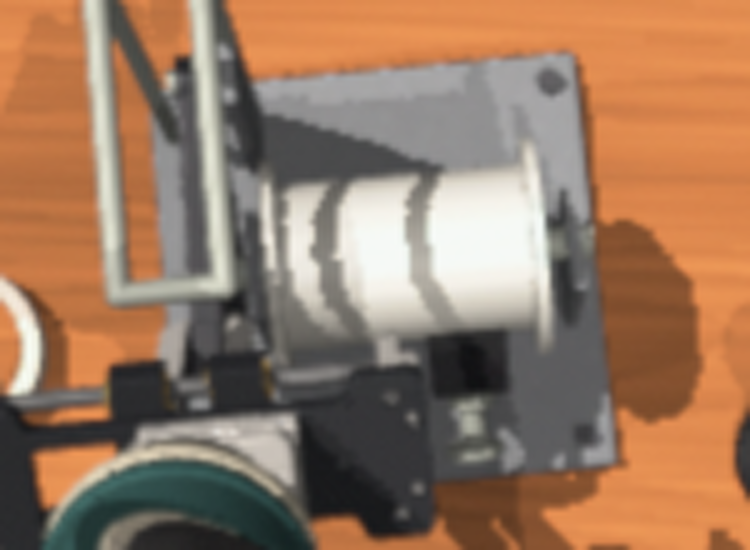

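View pics/f_scenez.png

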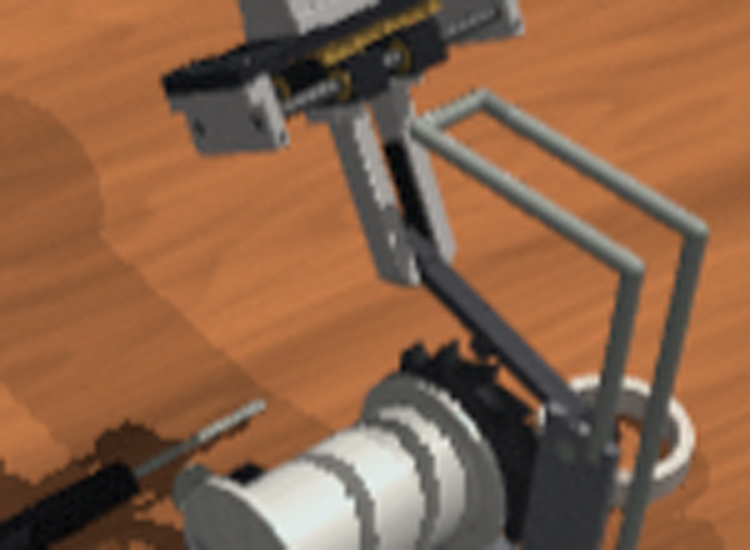

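The pawl is lifted clear of the teeth and the drum is turning. I'll let it run in steps and measure the angle.

```bash
cat >> h.py <<'E'
def rings(name,angs,extra=True):
    th=np.linspace(0,2*np.pi,40);out=[]
    for n,(x0,y0,x1,y1) in (("top",(205,145,275,215)),("scene",(235,170,305,240))):
        f=5;im=cv2.imread(f"pics/{name}_{n}.png")
        z=cv2.resize(im[y0:y1,x0:x1],None,fx=f,fy=f,interpolation=cv2.INTER_CUBIC);zz=z.copy()
        for i,d in enumerate(angs):
            c,s=np.cos(d),np.sin(d);r,rad=.096,.014
            Q=[W((-r*s+rad*np.cos(a)*c,-.06+rad*np.sin(a),.1+r*c+rad*np.cos(a)*s)) for a in th]
            p=((proj(n,Q)-[x0,y0]+.5)*f-.5).round().astype(int)
            col=[(255,0,255),(0,255,0),(255,255,0),(0,0,255),(255,0,0)][i%5]
            cv2.polylines(zz,[p.reshape(-1,1,2)],True,col,1)
        out.append(np.hstack([z,zz]))
    cv2.imwrite(f"pics/{name}_r.png",cv2.resize(np.vstack(out),None,fx=.85,fy=.85))
E
python3 - <<'E'
from h import *
rings("f",(1.6,1.8,2.0))
robot.pause(2.5)
print(robot.get_state()['time'])
snap("g");rings("g",(.9,1.05,1.2,1.35))
E
```

```text
10.35
```

View pics/f_r.png

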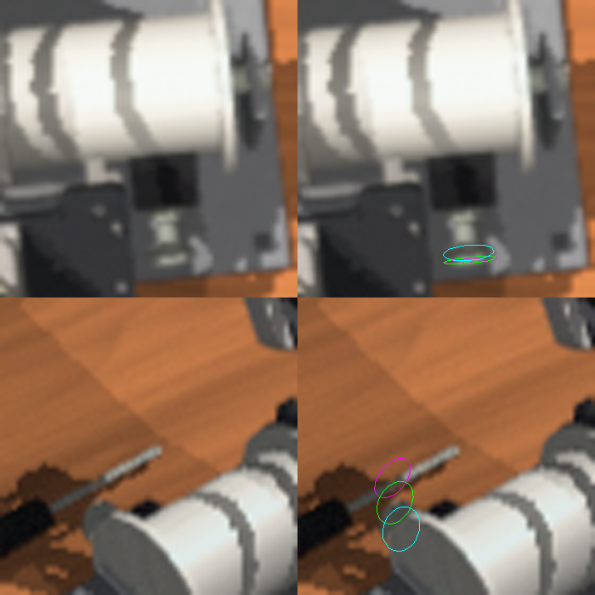

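View pics/g_r.png

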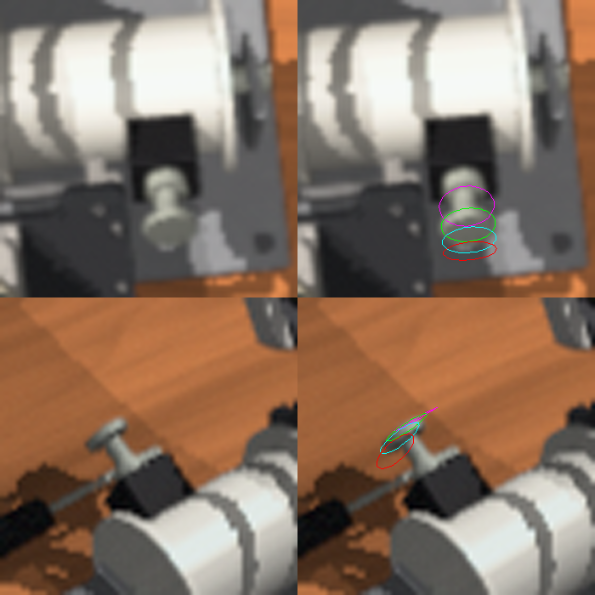

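At t = 10.35 s the drum is at about 1.12: the head lies between the 1.05 and 1.2 rings, so the speed is about 0.3 rad/s. I'll let it run 1.9 s more and check again.

Run:
```python
from h import *
robot.pause(1.9)
print(robot.get_state()['time'])
snap("i");rings("i",(.3,.45,.6,.75))
```

```text
12.35
```

View pics/i_r.png

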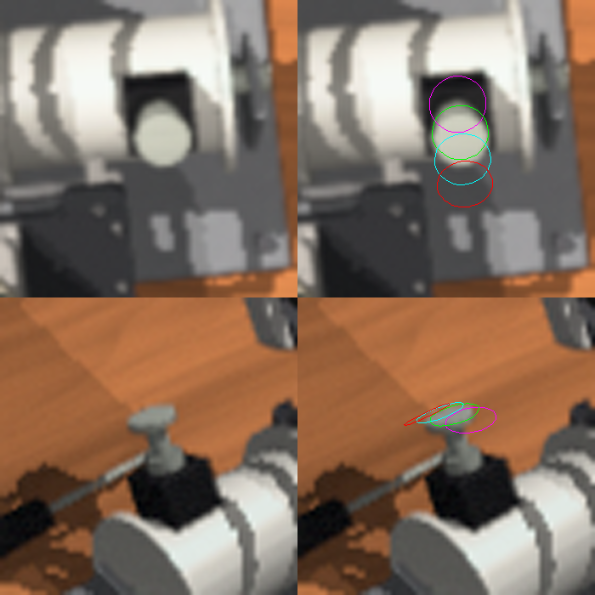

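The drum is at about 0.47 at t = 12.35 s, with the head just below the 0.45 ring, and it is now about 0.44. After another 0.3 s (about 0.35) I'll release.

Run:
```python
from h import *
robot.pause(.28)
robot.gripper_to(.045)
s=robot.get_state();print(s['time'],s['opening'],s['force'])
robot.pause(1.0)
snap("j");rings("j",(-.52,0,.52))
crop("pics/j_top.png",(150,115,300,225),5,"pics/j_topz.png");crop("pics/j_scene.png",(220,125,370,235),5,"pics/j_scenez.png")
```

```text
13.4 0.045247651674482595 [-0.56047897 -0.05884556  0.37616887]
```

View pics/j_r.png

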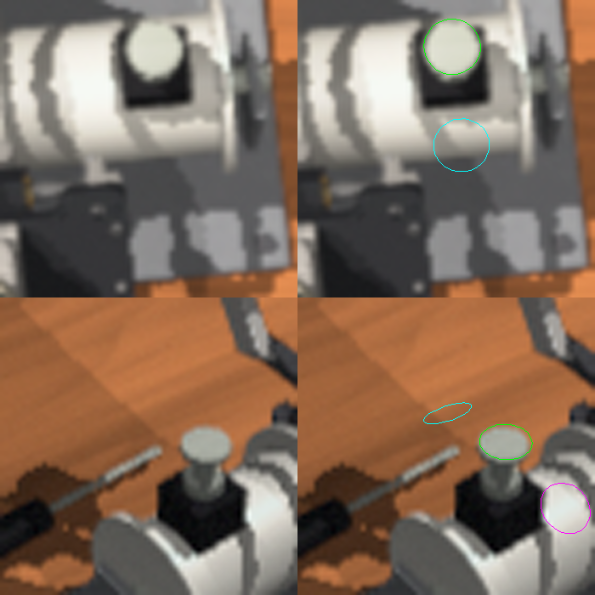

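View pics/j_scenez.png

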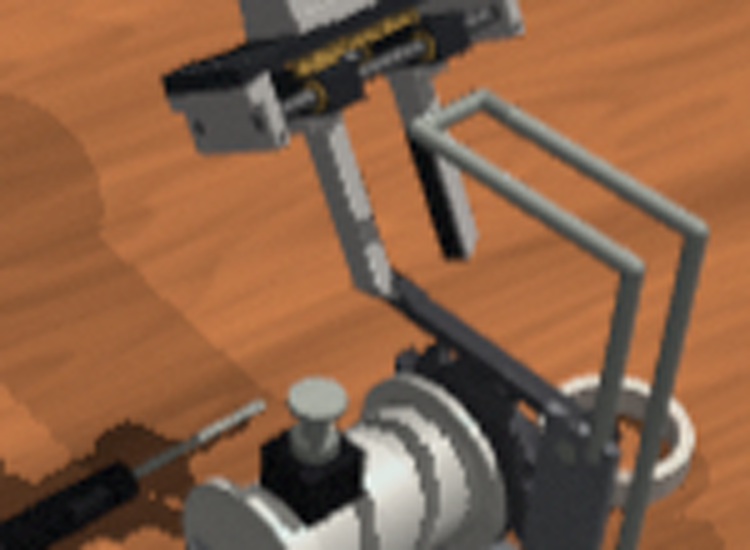

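The drum locked at 0: the head matches the 0 ring in both views, and the pawl is down in the teeth. I'll retreat, close the fingers and move over the plunger with the jaws along the fixture x, to stay clear of the guard.

```bash
cat >> h.py <<'E'
def down(s=1):
    z=np.array([0,0,-1.]);y=RF@[s,0,0];return np.c_[np.cross(y,z),y,z]
E
python3 - <<'E'
from h import *
s=robot.get_state();p,R=s['ee_pos'],s['tool_rot']
robot.move_linear(p-.13*R[:,2],velocity=.15)
robot.gripper_to(0.0)
s=robot.get_state();print(s['time'],s['qpos'].round(2),s['opening'])
for sg in (1,-1):
    j=robot.ik(W((-.14,-.06,.33)),down(sg));print(sg,None if j is None else j.round(2))
E
```

```text
16.6 [ 0.89 -0.09 -1.18  2.07  0.02  0.57  1.38] 0.0007048616552200585
1 [-0.09  0.14 -0.01  1.66  0.    1.34  0.03]
-1 [-1.09  0.29  1.23  1.68 -0.28  1.37 -2.82]
```

Run:
```python
from h import *
robot.move_ptp(W((-.14,-.06,.33)),down(1))
robot.move_linear(W((0,-.06,.275)),velocity=.15)
s=robot.get_state();print(s['time'],s['qpos'].round(2),s['ee_pos'],s['force'])
snap("k")
crop("pics/k_top.png",(190,110,300,200),7,"pics/k_topz.png");crop("pics/k_scene.png",(240,110,340,190),7,"pics/k_scenez.png")
p=s['ee_pos'];R=s['tool_rot']
for dz in (-.014,.019): print(dz,((proj("scene",p+R@[0,0,dz])[0]-[239.5,109.5])*7).round(),((proj("top",p+R@[0,0,dz])[0]-[189.5,109.5])*7).round())
```

```text
19.1917 [-0.1   0.44 -0.01  1.39  0.    1.31  0.02] [0.66861801 0.03796575 0.27558049] [-0.06575882  0.31826815  0.00923633]
-0.014 [322. 428.] [359. 250.]
0.019 [317. 513.] [359. 277.]
```

View pics/k_topz.png

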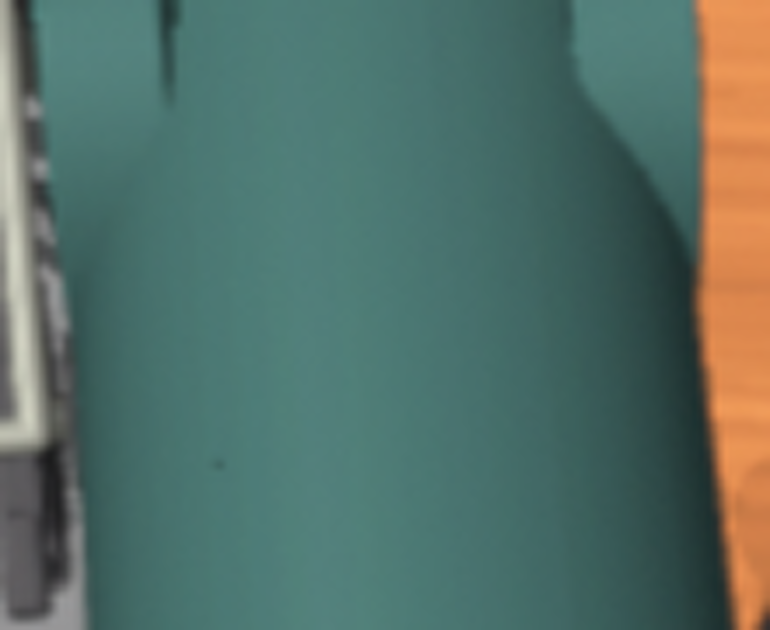

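View pics/k_scenez.png

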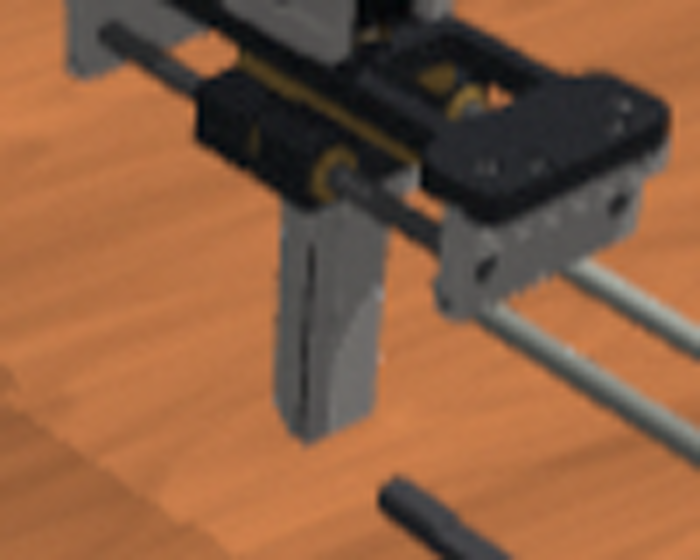

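The closed tips appear at about (325, 420), matching the -14 mm offset prediction of (322, 428), and they are centred over the plunger. The top view is blocked by the arm. I'll descend to contact under a force threshold.

Run:
```python
from h import *
x,y,_=W((0,-.06,0))
print(robot.move_linear([x,y,.200],velocity=.1,threshold=6)); s=robot.get_state();print(s['time'],s['ee_pos'],s['force'])
print(robot.move_linear([x,y,.165],velocity=.03,threshold=2.5)); s=robot.get_state();print(s['time'],s['ee_pos'],s['force'])
snap("l");crop("pics/l_scene.png",(240,130,340,210),7,"pics/l_scenez.png")
```

```text
False
20.1917 [0.66919804 0.03811772 0.20066171] [ 0.74201263  0.32856858 -0.18217921]
True
20.9167 [0.66867431 0.03804501 0.17899736] [-0.26518887  0.13204885  4.28774237]
```

View pics/l_scenez.png

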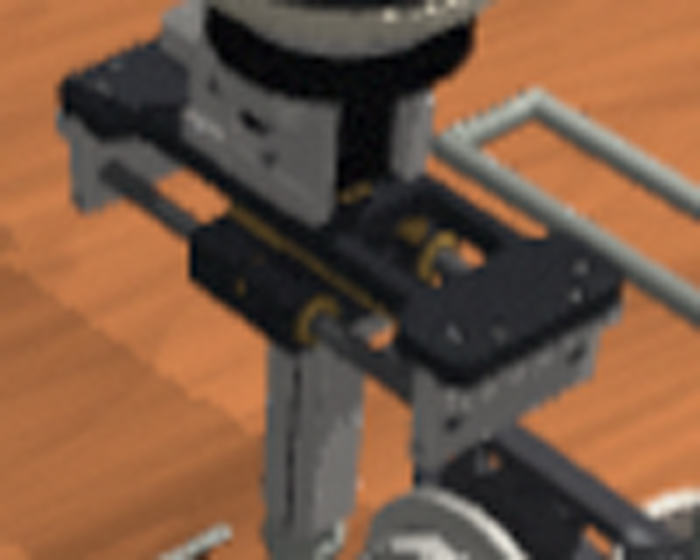

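Run:
```python
from h import *
x,y,_=W((0,-.06,0))
print(robot.move_linear([x,y,.160],velocity=.02,threshold=13)); s=robot.get_state();print(s['time'],s['ee_pos'],s['force'])
robot.pause(.4); s=robot.get_state();print(s['time'],s['ee_pos'],s['force'])
snap("m");crop("pics/m_scene.png",(240,130,340,210),7,"pics/m_scenez.png")
```

```text
True
21.625 [0.66915974 0.03812574 0.16984935] [-2.56330925  0.16660857 10.41514562]
22.025 [0.66912475 0.03808332 0.16983722] [-2.71934262 -0.63376566 10.49682315]
```

View pics/m_scenez.png

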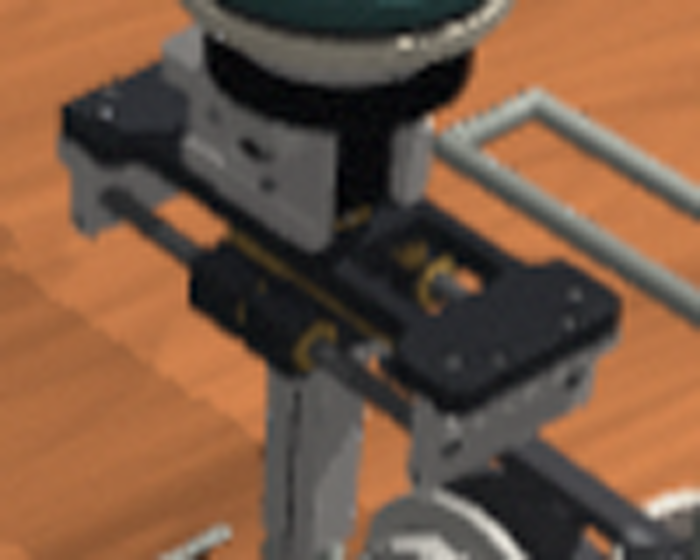

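The force settled at 10.5 N after about 9 mm beyond first contact, so it's probably on the stop. I'll confirm by pushing slightly more and checking the stiffness.

Run:
```python
from h import *
x,y,_=W((0,-.06,0))
for z in (.1685,.1675):
    print(robot.move_linear([x,y,z],velocity=.01,threshold=14)); robot.pause(.2); s=robot.get_state();print(s['time'],s['ee_pos'],s['force'])
    if s['force'][2]>18: break
```

```text
False
22.575 [0.66929147 0.03814986 0.16974699] [-3.95057265 -0.10012309 16.68935277]
False
23.025 [0.66960904 0.03814923 0.16958253] [-5.16363597 -1.12430192 25.24908653]
```

It's on a hard stop: the command went down 1 mm while the TCP moved only 0.15 mm, and the force rose to 25 N. Now I'll lift off, back away and check everything.

Run:
```python
from h import *
x,y,_=W((0,-.06,0))
robot.move_linear([x,y,.185],velocity=.05)
robot.move_linear([x,y,.29],velocity=.15)
robot.move_linear(W((-.2,-.09,.35)),velocity=.2)
robot.move_ptp(W((-.27,-.4,.30)),down(1))
robot.pause(.5)
s=robot.get_state();print(s['time'],s['ee_pos'],s['force'])
snap("n");rings("n",(0,))
crop("pics/n_scene.png",(180,125,360,245),4.4,"pics/n_scenez.png")
```

```text
27.3083 [ 0.44444203 -0.33344252  0.30004676] [ 0.58330285  0.0416522  -0.26078237]
```

View pics/n_r.png

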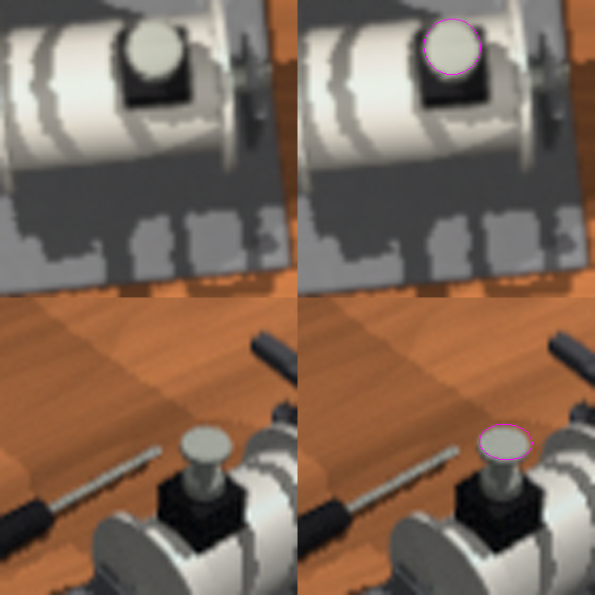

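View pics/n_scenez.png

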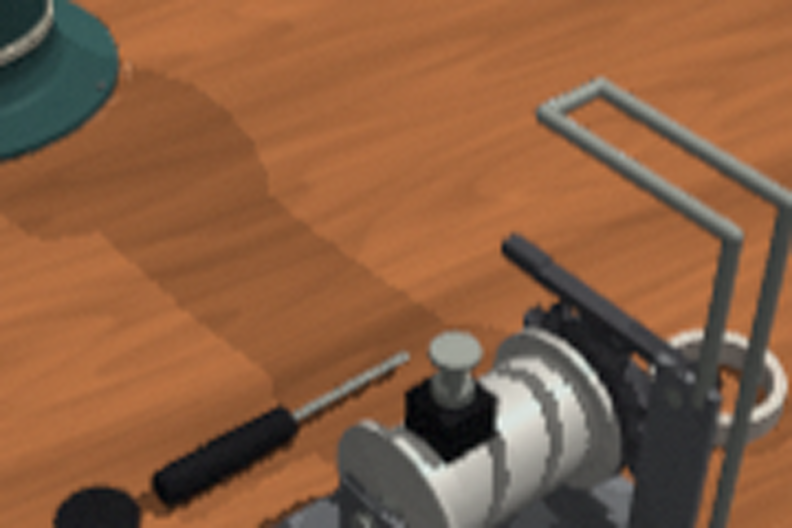

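View pics/n_top.png

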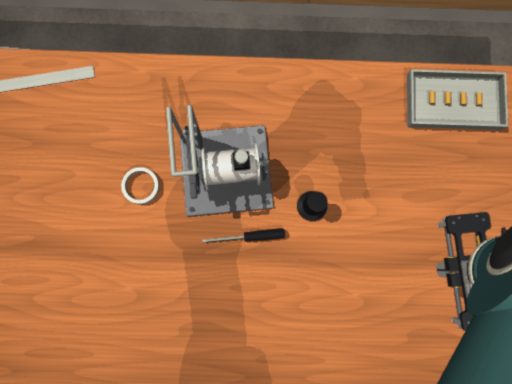

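The plunger is upright and sprung back (its head is on the 0 ring in both views). The tab end in the scene is at about (296.6, 180), as it was with the pawl seated at the start. The tape roll (140, 186), spool (313, 206) and screwdriver (245, 237) are at their starting pixels, and the arm is clear.

Run:
```python
from rig import robot
robot.sign_off()
```

```text
the job is handed in; nothing more can be done
```

I handed the job in at about 27 s of the 54 s allowed. By my last pictures the drum is locked with the plunger straight up, and the plunger has been pressed to its stop and has sprung back. The sign-off gives no verdict.

- **Drum and pawl:** The drum started at 2.09 rad. I pinched the tab (the grip read 14.1 mm against its 14 mm) and raised the pawl to about 0.26 rad. I followed the drum by camera and let go of the tab at about 0.35 rad. It ran on and locked at 0.
- **Plunger:** I pressed it with closed fingers until the arm stopped moving and the force rose from 10 to 25 N, which shows it was on its stop. Then I lifted off.
- **Last checks:** The plunger head matches its predicted upright, fully-up place in both views. The tab is within about 1 px of where it was with the pawl seated at the start. The tape roll, spool and screwdriver are where they started, and the arm is clear of everything.
- **What disagreed:** The fingertips sat about 33 mm further back along the tool than the stated TCP geometry gives. The offset was the same in every picture, and contact with the plunger gave nearly the same value. I corrected for it in both the pinch and the press.

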